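Pack the cupcake mould and wedge the dovetail lid home

TASK

Pack the teal cupcake mould away in the wooden baking box: slide the box's dovetail lid back far enough to get the mould in without taking the lid off, stand the mould upright on the box floor, and then push the lid home along its tapered ways, firmly, until it wedges tight with its ends flush with the ends of the box. Leave the tumbler, the shaker and the cake lifter as they stand, and finish clear of everything.

Things in the scene. Friction and masses are not known exactly. Their poses are not given: they have to be found in the camera images.
- box: Pale wooden baking box with red-brown side cheeks, 200 long (x) x 168 wide (y) x 67 mm high, stuck to the table by suction feet. Origin: centre of its underside, z up. The lid slides in and out at the +x end; -x closes it. Side walls have level ledges at 56 mm, above them undercut dovetail cheeks converging to -x, 1 in 25 a side. End walls stop at 56 mm: only the taper stops the lid.
- well (a point): Centre of the box's floor inside, 8 mm above the table; axes as the box. The cavity reaches 88 mm either way along x and 56 mm either way along y and is 48 mm deep up to the lid's underside; the end walls are 12 mm thick.
- mouth (a point): Middle of the box's +x end, on the outside, at ledge height (56 mm above the table): the lid's +x end lies flush over it when home. Axes as the box.
- lid: Dark wooden dovetail lid, 200 x 10 mm, 144 wide at +x, 128 at -x, 220 g, loose in the box's ways. Origin: centre of its underside, 56 mm above the table; axes as the box. Its x in the box frame is how far it is open: 0 = flush both ends, 25 to 50 at the start. It slides at 1 to 4 N, binds 2 to 3 mm short of flush, is tight at 10 to 15 N within 1 to 2 mm of flush and then stays wedged.
- pull (a point): Top centre of the pull bar across the lid's top: red-brown wood, 14 mm thick (x), 90 long (y), 16 high above the lid's top face, top at 82 mm above the table; centred 65 mm from the lid's origin towards +x. Shut fingers can push it on either side. At about 100 mm open the ways still hold the lid but its outer end may droop by up to 6 mm; beyond 150 mm it comes off.
- mould: Hard silicone cupcake mould, teal, open at the top, 42 mm high, 58 mm across its plain round collar (the upper 13 mm), 40 mm across the foot, 45 g. Origin: centre of its underside, z up. It stands on the turntable plate at the start. Grip it across the collar from above.
- turntable: White ceramic cake turntable, plate 230 mm across, its top 53 mm above the table; the foot is fixed, the plate can turn freely. Origin: centre of its underside.
- tumbler: Clear glass tumbler, 72 mm across, 100 mm high, bystander. Origin: centre of its underside.
- shaker: Stainless steel shaker with a screw-top lid, 62 mm across, 92 mm high, bystander. Origin: centre of its underside.
- lifter: Plastic cake lifter, red blade and white handle, about 262 x 68 x 12 mm, lying flat, bystander. Origin on its underside at the neck, x towards the blade tip.

How it is judged:
By the outcome, as a careful person would: the job done as asked, in the order asked, and still so for the second after the job is handed in, with the robot touching nothing.
It also fails if it takes over 66 s, if anything falls off the work surface, if the arm or the gripper's body presses on something with over 40 N, if the wrist force passes 120 N, or if a joint passes its speed limit or range.

ROBOT

A 6-joint arm with a two-finger parallel gripper is mounted at the origin on the work surface. World frame = base frame: x ahead of the robot, y to its left, z up, the work surface at z = 0. Lengths are in m, angles in rad, forces in N, time in s.
With the tool pointing down it reaches from about 0.35 to 0.975 m from the base axis. Payload 4.9 kg.
Tool frame: the origin (TCP) lies midway between the tips of the shut fingers; the grasp point (between the pads) lies ctrl.grip_depth behind it (ctrl.grip_depth is the distance from the TCP to the grasp point, in m); y points along the fingers, z is the direction in which the jaws open and shut, and the axes are right-handed (so a half turn about y gives the same grasp; the last joint's range is limited). The gripper opens to 85 mm and grips with 20 to 120 N. Pads are 22 mm wide; open, the fingers measure 114 mm over their backs; the gripper's body (76 mm by 85 mm) begins 54 mm behind the grasp point. The pads swing forward as they close: fully open they stand 13 mm farther back than shut.
Start: joints at [-1.436, 0.053, 1.613, -0, 1.476, -0.119], TCP at [0.157, -0.605, 0.231] pointing down, gripper open.
Joint ranges: [-3.01, 3.01], [-1.01, 2.22], [0.06, 2.58], [-1.02, 4.17], [0.09, 2.62], [-3.14, 3.14]. Speed limits (rad/s): [2.57, 2.57, 3.14, 3.14, 3.14, 3.14].

INTERFACE

Orientations are given as a rotation vector (axis times angle).
In Python, from station import ctrl gives the robot as it stands.
- The arm moves only by the tool jog_arm, never from a script. Its argument "moves" is a list of rows, each a list of 6 numbers: the shift along the tool's x, y, z in mm, then the turn, a rotation vector about the tool's x, y, z in rad. In form: [[x, y, z, wx, wy, wz], ...]. A call has 1 to 12 rows; each row shifts and turns the commanded pose from where the row before left it, along the tool's axes as they then stand; what a row does not reach is not made up. A row lasts 1/10 s, in which the tool goes at most 50 mm and 8.59 degrees, less where a joint would pass 70% of its speed; a pose out of reach is approached as far as the arm can. A call is refused whole if a number of a shift passes 50 or a number of a turn 0.15, either way. A call with a gripper value outside its range is refused whole. "grip" is the finger opening in mm, from 0 to 85.4, set as the call begins (left out, the last holds). The fingers move at their own pace and stop on an object; "grip_force" is the grip in N (left out, the last holds). Time passes only in rows, so rows that do not move let the fingers close. It gives the time, the measured TCP pose, the force and the opening at its end, in the units of the state.
- ctrl.get_obs(): the state, without advancing time (a new reading comes with each control period).
- ctrl.get_image(name): name is "scene" or "top" or "wrist"; returns the picture (480x640x3 uint8, red, green, blue); there is no depth.
- ctrl.camera_params(name): a dict with "fx", "fy", "cx", "cy" (pixels), "pose" (4x4, takes a point from camera to world coordinates); the wrist camera has in their place "T_tool_cam" (4x4, takes a point from camera to tool coordinates, whose origin is the TCP and whose axes are the tool frame's). Camera axes: x right, y up, looking along -z (the intrinsics and any distortion apply to the point x, -y, -z); pixel columns grow to the right and rows downward; lengths in m; the calibration is good to about 2 mm. A picture is of the moment at which its call begins: read the wrist's pose just before it. camera_params takes no time and is no camera call.
- ctrl.finish_job(): hands the job in, once; it reports no verdict.
The state is a dict: "t": time; "q": joint angles; "dq": joint speeds; "effort": joint torques, N m; "tool_pos": TCP position; "tool_rot": TCP orientation; "contact_force": force on the tool from outside, world axes, zero at the start; "wrist_torque": the same for the moment, N m; "opening": finger opening in m.
Only numpy, scipy, OpenCV 4.12 (cv2) and the standard library are available. Lean on these libraries where they do the work, as an engineer would, in place of code of your own. Each camera call takes 0.05 s, during which the arm holds its last target. There are 200 camera calls.

## Working session

There is one attempt and no reset: what is moved stays moved. The work goes in short steps, Python scripts to look and compute and a tool call to move; the robot and the scene stay as the last step left them, time stands still between calls to the robot, and variables do not carry over. Pictures are saved under pics/ and viewed, about 8 in all and at most 12, crops included, and the job is handed in when it is done.

Besides the shell and the picture viewer there is one more tool, called after "Call:" by a JSON object that holds its "method" and its "body", one argument or row to a line. jog_arm: Moves the arm, as the interface text tells. Its arguments: {"type":"object","properties":{"moves":{"type":"array","items":{"type":"array","items":{"type":"number"}}},"grip":{"type":"number"},"grip_force":{"type":"number"}},"required":["moves"]}

```bash
mkdir -p pics; ls; python3 - <<'E'
from station import ctrl
import cv2,numpy as np
np.set_printoptions(precision=4,suppress=True)
o=ctrl.get_obs(); print(o['t'],o['tool_pos'],o['tool_rot'],o['opening'],o['contact_force'],ctrl.grip_depth)
for n in("scene","top"):
    cv2.imwrite(f"pics/{n}0.png",ctrl.get_image(n)[:,:,::-1]); print(n,ctrl.camera_params(n))
print(ctrl.camera_params("wrist"))
E
```

```text
pics
0.0 [ 0.1568 -0.6044  0.2301] [-0.2662  2.0884 -2.0842] 0.08489348042467676 [ 0.2402 -0.4577 -0.5186] 0.0187
scene {'fx': 531.9915403480333, 'fy': 531.9915403480333, 'cx': 320.0954969444276, 'cy': 240.83326300796273, 'pose': array([[ 0.1145, -0.8281,  0.5487,  1.0894],
       [ 0.9934,  0.0975, -0.0601,  0.0252],
       [-0.0037,  0.552 ,  0.8338,  0.7664],
       [ 0.    ,  0.    ,  0.    ,  1.    ]])}
top {'fx': 569.1590624263189, 'fy': 569.1590624263189, 'cx': 324.63893119502586, 'cy': 243.46405493283106, 'pose': array([[-0.0013,  0.9845, -0.1754,  0.4381],
       [-0.9999, -0.0038, -0.0139,  0.065 ],
       [-0.0143,  0.1754,  0.9844,  1.0624],
       [ 0.    ,  0.    ,  0.    ,  1.    ]])}
{'fx': 398.5719144476947, 'fy': 398.5719144476947, 'cx': 320.37625814096, 'cy': 240.79475213283146, 'T_tool_cam': array([[ 0.0007, -0.9454, -0.326 , -0.0833],
       [ 0.0005,  0.326 , -0.9454, -0.1428],
       [ 1.    ,  0.0005,  0.0007, -0.001 ],
       [ 0.    ,  0.    ,  0.    ,  1.    ]])}
```

View pics/top0.png

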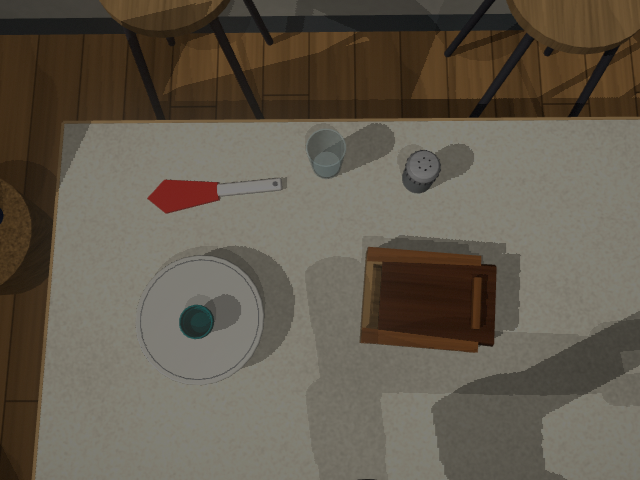

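View pics/scene0.png

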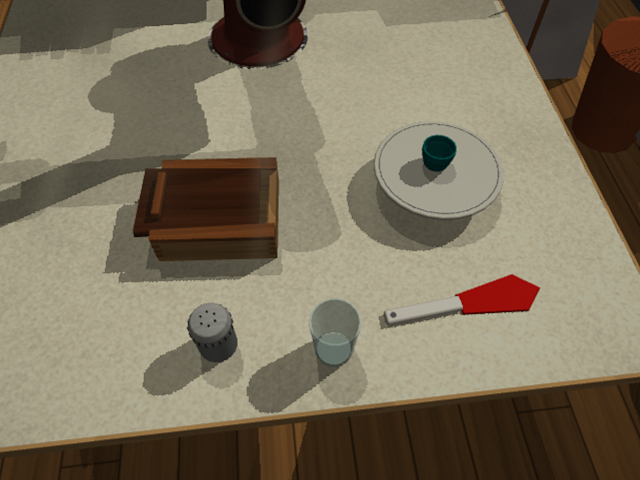

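The top view shows the box's cheeks spanning roughly (361–481, 247–352), with the +x end at the image right (world −y). The pull bar is near (477,303), the mould at (197,322) and the bystanders are at the top. The scene view agrees. Next I measure and zoom in on the box.

```bash
cat > h.py <<'E'
import numpy as np,cv2
from scipy.spatial.transform import Rotation as R
np.set_printoptions(precision=4,suppress=True)
from station import ctrl
def cam(n,o=None):
    p=ctrl.camera_params(n)
    if 'pose' in p: T=p['pose']
    else:
        B=np.eye(4);B[:3,:3]=R.from_rotvec(o['tool_rot']).as_matrix();B[:3,3]=o['tool_pos'];T=B@p['T_tool_cam']
    return p,T
def ray(n,uv,z,o=None):
    p,T=cam(n,o);uv=np.atleast_2d(uv).astype(float)
    d=np.c_[(uv[:,0]-p['cx'])/p['fx'],-(uv[:,1]-p['cy'])/p['fy'],-np.ones(len(uv))]@T[:3,:3].T
    return T[:3,3]+d*((z-T[2,3])/d[:,2])[:,None]
def proj(n,P,o=None):
    p,T=cam(n,o);c=(np.atleast_2d(P)-T[:3,3])@T[:3,:3]
    return np.c_[p['cx']-p['fx']*c[:,0]/c[:,2],p['cy']+p['fy']*c[:,1]/c[:,2]]
E
python3 - <<'E'
from h import *
for n in("top","scene"):
    im=cv2.imread(f"pics/{n}0.png");h=cv2.cvtColor(im,cv2.COLOR_BGR2HSV)
    m=cv2.inRange(h,(78,90,20),(100,255,255))
    k,l,s,c=cv2.connectedComponentsWithStats(m);i=1+np.argmax(s[1:,4]);print(n,s[i],c[i])
    cs,_=cv2.findContours((l==i).astype('u1'),0,1);pt=cv2.convexHull(cs[0])[:,0]
    # rim circle fit from hull rays on rim plane
    P=ray(n,pt,.095);(x,y),r=cv2.minEnclosingCircle(P[:,:2].astype('f4'));print('rim encl',x,y,r)
    m=cv2.inRange(h,(0,0,150),(180,40,255)) 
im=cv2.imread("pics/top0.png")
cv2.imwrite("pics/boxcrop.png",cv2.resize(im[240:358,355:505],None,fx=5,fy=5,interpolation=cv2.INTER_CUBIC))
E
```

```text
top [180 305  33  34 469] [199.0384 318.9574]
rim encl 0.47754696011543274 0.297237366437912 0.028706518933176994
scene [422 135  34  36 937] [437.9989 151.9712]
rim encl 0.49102985858917236 0.2910219430923462 0.04202882573008537
```

View pics/boxcrop.png

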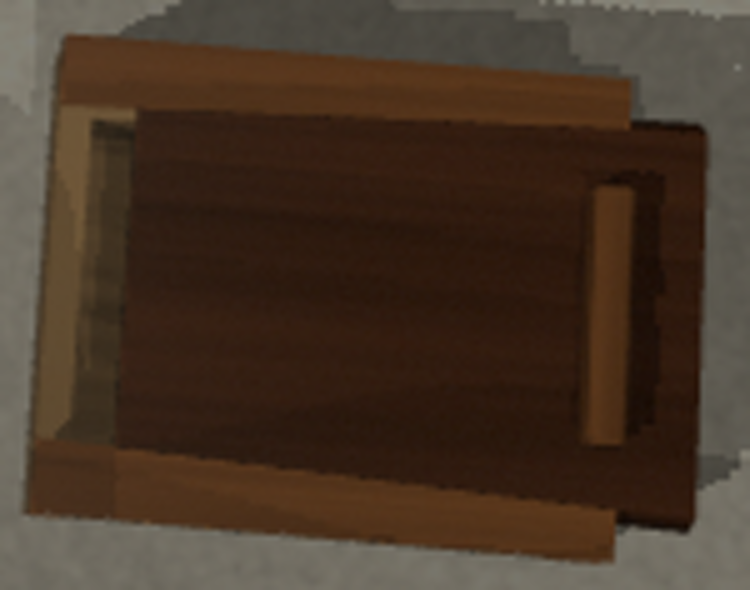

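The crop shows the cheek corners at about (65,36), (631,78), (613,562) and (25,514). The lid's −x edge runs (137,108)–(117,448), its +x edge (706,128)–(693,528), and the bar top spans x≈593–632, y≈186–444.

```bash
python3 - <<'E'
from h import *
f=lambda a:np.array(a,float)/5+[355,240]-.4
C=ray("top",f([(65,36),(631,78),(613,562),(25,514)]),.067);print(C)
print('sides',[np.linalg.norm(C[i]-C[(i+1)%4]) for i in range(4)])
c=C.mean(0)[:2]
ex=(C[1]+C[2]-C[0]-C[3])[:2];ex/=np.linalg.norm(ex);ey=np.array([-ex[1],ex[0]])
print('box c',c,'yaw',np.arctan2(ex[1],ex[0]),'ex',ex)
e2=(C[0]+C[1]-C[2]-C[3])[:2];print('yaw from y', np.arctan2(-e2[0],e2[1]), e2/np.linalg.norm(e2),ey)
def bx(P):return np.c_[(P[:,:2]-c)@ex,(P[:,:2]-c)@ey]*1e3
print('lid -x',bx(ray("top",f([(137,108),(117,448)]),.066)))
print('lid +x',bx(ray("top",f([(706,128),(693,525)]),.066)))
print('bar',bx(ray("top",f([(596,186),(632,186),(624,444),(586,444)]),.082)))
# mould both views: rim point, and plate, tumbler etc.
print('plate', ray("top",[(140.5,319),(263,319),(201,256),(202,382)],.053))
print('mould rim by scene', ray("scene",[(422,147),(456,147),(439,135)],.095))
print('tumbler',ray("top",[(326,165)],0),ray("top",[(326,147)],.1),'shaker',ray("top",[(423,167)],.092),'lifter',ray("top",[(148,197),(287,183)],.01))
E
```

```text
[[ 0.6092  0.0029  0.067 ]
 [ 0.5934 -0.1963  0.067 ]
 [ 0.4258 -0.1819  0.067 ]
 [ 0.4423  0.0191  0.067 ]]
sides [np.float64(0.19979786913030176), np.float64(0.16826747157571478), np.float64(0.20163789121192577), np.float64(0.1677477665475162)]
box c [ 0.5177 -0.0891] yaw -1.6512143685384573 ex [-0.0803 -0.9968]
yaw from y -1.661953630861565 [ 0.9958 -0.091 ] [ 0.9968 -0.0803]
lid -x [[-71.9175  60.2337]
 [-71.5087 -58.9   ]]
lid +x [[127.8086  68.5174]
 [127.0427 -69.4705]]
bar [[ 86.2469  42.8233]
 [ 98.5845  43.7803]
 [ 98.6312 -44.5608]
 [ 85.8117 -45.5718]]
plate [[0.4836 0.405  0.053 ]
 [0.4832 0.1881 0.053 ]
 [0.596  0.3019 0.053 ]
 [0.3751 0.292  0.053 ]]
mould rim by scene [[0.4766 0.269  0.095 ]
 [0.4835 0.3267 0.095 ]
 [0.4523 0.3045 0.095 ]]
tumbler [[0.7824 0.0771 0.    ]] [[0.7832 0.0759 0.1   ]] shaker [[ 0.7479 -0.0956  0.092 ]] lifter [[0.7174 0.418  0.01  ]
 [0.7437 0.1518 0.01  ]]
```

The box centre is (0.518, −0.089) with yaw −1.653. The lid is 28 mm open, and the mould is at (0.478, 0.297), which both views agree on. Next I plan the approach behind the bar.

```bash
cat >> h.py <<'E'
c=np.array([.5177,-.0891]);yaw=-1.653
ex=np.array([np.cos(yaw),np.sin(yaw)]);ey=np.array([-ex[1],ex[0]])
def W(x,y,z):return np.r_[c+(x*ex+y*ey)/1e3,z/1e3]   # box frame mm -> world
def B(p):return np.r_[((p[:2]-c)@ex)*1e3,((p[:2]-c)@ey)*1e3,p[2]*1e3]
def goal():  # tool y down, tool z along +-ey, the nearer
    o=ctrl.get_obs();M=R.from_rotvec(o['tool_rot']).as_matrix();y=np.r_[0,0,-1.];z=np.r_[ey,0]
    if z@M[:,2]<0:z=-z
    return np.c_[np.cross(y,z),y,z]
def rel(P,G=None):
    o=ctrl.get_obs();M=R.from_rotvec(o['tool_rot']).as_matrix();G=goal() if G is None else G
    return M.T@(P-o['tool_pos'])*1e3,R.from_matrix(M.T@G).as_rotvec()
E
python3 - <<'E'
from h import *
o=ctrl.get_obs();M=R.from_rotvec(o['tool_rot']).as_matrix();print(M);print(goal(),ex,ey)
P=W(69,0,130);print('above bar',P,B(o['tool_pos']),*rel(P)); print(goal().T@np.c_[np.r_[ex,0],np.r_[ey,0],[0,0,1]])
E
```

```text
[[-0.968  -0.0003  0.2511]
 [-0.2511  0.0018 -0.968 ]
 [-0.0002 -1.     -0.0018]]
[[-0.0821  0.      0.9966]
 [-0.9966  0.     -0.0821]
 [-0.     -1.      0.    ]] [-0.0821 -0.9966] [ 0.9966 -0.0821]
above bar [ 0.512  -0.1579  0.13  ] [ 543.2057 -317.3179  230.1788] [-455.9081  100.9034 -342.8758] [ 0.0015 -1.2348 -0.0013]
[[ 1. -0.  0.]
 [ 0.  0. -1.]
 [-0.  1.  0.]]
```

Call:
{"method": "jog_arm", "body": {
  "moves": [
    [-38, 0, -28, 0, -0.137, 0],
    [-41, 0, -23, 0, -0.137, 0],
    [-44, 0, -17, 0, -0.137, 0],
    [-46, 0, -11, 0, -0.137, 0],
    [-47, 0, -5, 0, -0.137, 0],
    [-47, 0, 2, 0, -0.137, 0],
    [-47, 0, 8, 0, -0.137, 0],
    [-45, 0, 15, 0, -0.137, 0],
    [-43, 0, 21, 0, -0.137, 0],
    [-39, 0, 26, 0, 0, 0],
    [-39, 0, 26, 0, 0, 0],
    [-30, 0, 20, 0, 0, 0]
  ],
  "grip": 0
}}

```text
t: 1.3
tool_pos: [0.504, -0.1678, 0.2309]
tool_rot: [-1.169, 1.27, -1.269]
contact_force: [0.4, -1.2, -0.1]
opening: 0.0004
```

```bash
python3 - <<'E'
from h import *
o=ctrl.get_obs();print(o['t'],B(o['tool_pos']),o['opening'],*rel(W(69,0,72)))
E
```

```text
1.3 [ 79.5114  -7.2105 230.8729] 0.00040131164127689406 [-10.4356 158.8754   7.2641] [ 0.0004 -0.0003 -0.0005]
```

Call:
{"method": "jog_arm", "body": {
  "moves": [
    [-5, 25, 4, 0, 0, 0],
    [-5, 30, 3, 0, 0, 0],
    [0, 30, 0, 0, 0, 0],
    [0, 25, 0, 0, 0, 0],
    [0, 15, 0, 0, 0, 0],
    [0, 0, 0, 0, 0, 0]
  ]
}}

```text
t: 1.9
tool_pos: [0.509, -0.1599, 0.1034]
tool_rot: [-1.171, 1.276, -1.267]
contact_force: [-1.0, 0.2, -1.5]
opening: -0.0
```

```bash
python3 - <<'E'
from h import *
o=ctrl.get_obs();print(o['t'],B(o['tool_pos']),*rel(W(69,0,72)))
cv2.imwrite("pics/w1.png",ctrl.get_image("wrist")[:,:,::-1])
E
```

```text
1.9 [ 71.3092  -2.8683 103.3618] [-2.2517 31.3507  3.0305] [ 0.0053 -0.0018 -0.002 ]
```

View pics/w1.png

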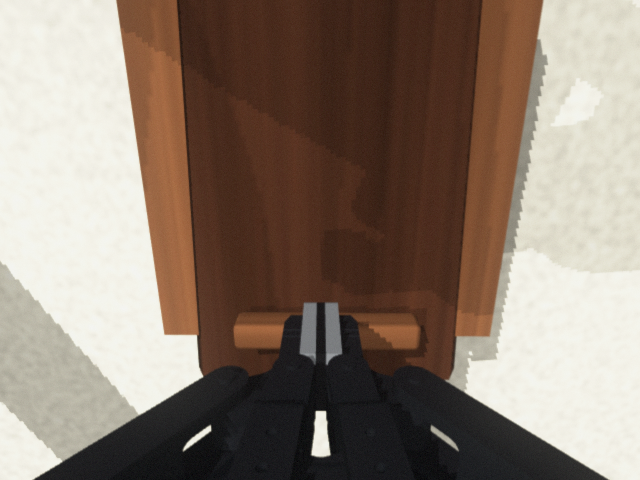

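The wrist view shows the box down the frame, the bar at rows 313–348 (columns 235–419) and the shut fingertips at (320,303). I'll check their relative positions numerically.

```bash
python3 - <<'E'
from h import *
o=ctrl.get_obs()
P=lambda uv,z:print(uv,z,[B(q).round(1) for q in ray("wrist",uv,z,o)])
P([(320,313)],.066);P([(320,313),(320,321),(320,348),(235,330),(419,330)],.082)
P([(197,334),(456,334),(490,335),(163,334)],.067);P([(200,365),(453,365)],.066)
T=o['tool_pos'];print(proj("wrist",[T,T+np.r_[ex*.011,0],T-np.r_[ex*.011,0]],o))
E
```

```text
[(320, 313)] 0.066 [array([89.1, -3.1, 66. ])]
[(320, 313), (320, 321), (320, 348), (235, 330), (419, 330)] 0.082 [array([80.2, -3. , 82. ]), array([84.5, -3. , 82. ]), array([99.4, -3. , 82. ]), array([ 89.3, -43.7,  82. ]), array([89.4, 44.2, 82. ])]
[(197, 334), (456, 334), (490, 335), (163, 334)] 0.067 [array([100.9, -67.5,  67. ]), array([101. ,  67.9,  67. ]), array([101.6,  85.7,  67. ]), array([100.9, -85.3,  67. ])]
[(200, 365), (453, 365)] 0.066 [array([120.8, -68.2,  66. ]), array([120.9,  68.8,  66. ])]
[[323.1303 323.2425]
 [323.1414 346.4291]
 [323.1188 299.0157]]
```

Call:
{"method": "jog_arm", "body": {
  "moves": [
    [-1, 10, 1, 0, 0, 0],
    [-1, 10, 1, 0, 0, 0],
    [0, 7, 0, 0, 0, 0],
    [0, 4, 0, 0, 0, 0],
    [0, 0, 0, 0, 0, 0]
  ]
}}

```text
t: 2.45
tool_pos: [0.5126, -0.1588, 0.0744]
tool_rot: [-1.169, 1.272, -1.27]
contact_force: [-0.4, -0.7, -0.4]
opening: 0.0001
```

```bash
python3 - <<'E'
from h import *
o=ctrl.get_obs();print(o['t'],B(o['tool_pos']),o['contact_force'],*rel(W(69,0,72)))
E
```

```text
2.45 [69.8398  0.5871 74.444 ] [-0.4355 -0.7483 -0.4264] [-0.8375  2.4452 -0.5852] [ 0.0014 -0.0018 -0.0005]
```

Now push the bar towards +x, slowly, by about 60 mm past contact.

Call:
{"method": "jog_arm", "body": {
  "moves": [
    [2, 2, 0, 0, 0, 0],
    [3, 0, 0, 0, 0, 0],
    [5, 0, 0, 0, 0, 0],
    [6, 0, 0, 0, 0, 0],
    [7, 0, 0, 0, 0, 0],
    [7, 0, 0, 0, 0, 0],
    [7, 0, 0, 0, 0, 0],
    [7, 0, 0, 0, 0, 0],
    [7, 0, 0, 0, 0, 0],
    [6, 0, 0, 0, 0, 0],
    [4, 0, 0, 0, 0, 0],
    [2, 0, 0, 0, 0, 0]
  ]
}}

```text
t: 3.65
tool_pos: [0.5077, -0.2222, 0.0733]
tool_rot: [-1.168, 1.271, -1.271]
contact_force: [0.3, 1.1, 0.3]
opening: 0.0001
```

```bash
python3 - <<'E'
from h import *
o=ctrl.get_obs();print(o['t'],B(o['tool_pos']),o['contact_force'])
cv2.imwrite("pics/top1.png",ctrl.get_image("top")[:,:,::-1])
P=proj("top",[W(-10,y,66) for y in(-30,30)]);print(P)
E
```

```text
3.65 [133.4602   0.9491  73.2709] [0.2562 1.1287 0.3017]
[[414.4467 315.2137]
 [416.2732 280.8873]]
```

Call:
{"method": "jog_arm", "body": {
  "moves": [
    [-4, 0, 0, 0, 0, 0],
    [-5, 0, 0, 0, 0, 0],
    [0, -20, 0, 0, 0, 0],
    [0, -35, 0, 0, 0, 0],
    [0, -40, 0, 0, 0, 0],
    [-20, -30, 0, 0, 0, 0],
    [-40, -10, 0, 0, 0, 0],
    [-45, 0, 0, 0, 0, 0],
    [-45, 0, 0, 0, 0, 0],
    [-45, 0, 0, 0, 0, 0],
    [-45, 0, 0, 0, 0, 0],
    [-45, 0, 0, 0, 0, 0]
  ]
}}

```text
t: 4.9
tool_pos: [0.5321, 0.0735, 0.2085]
tool_rot: [-1.168, 1.27, -1.271]
contact_force: [0.1, -0.1, 0.7]
opening: 0.0003
```

```bash
python3 - <<'E'
from h import *
o=ctrl.get_obs();print(o['t'],B(o['tool_pos']),o['contact_force'],ctrl.grip_depth)
print(B(np.r_[.4777,.2975,0]))
im=cv2.cvtColor(ctrl.get_image("top"),cv2.COLOR_RGB2GRAY).astype(float)
cv2.imwrite("pics/top2.png",im)
X=np.arange(-95,0)
for y in(-40,-25,25,40):
    uv=proj("top",[W(x,y,66) for x in X]).astype('f4');g=cv2.remap(im.astype('f4'),uv[:,0].copy(),uv[:,1].copy(),1).ravel()
    print(y,g[::6].astype(int),'edge',X[np.argmin(np.diff(cv2.blur(g,(1,3)).ravel())[60:])+60])
E
```

```text
4.9 [-163.2438    0.9704  208.519 ] [ 0.0677 -0.1059  0.7289] 0.0187
[-382.0101  -71.6091    0.    ]
-40 [80 39 45 48 47 48 47 53 55 55 55 56 56 55 41 40] edge -16
-25 [72 39 46 48 48 47 53 64 93 96 96 96 84 85 42 42] edge -16
25 [ 33  45  46  47  46  49  64  71  97 101 102 101  88  89  33  32] edge -15
40 [ 36  43  47  46  46  38  37  60  96  98  98 100  87  88  37  37] edge -15[ WARN:0@10.681] global loadsave.cpp:1063 imwrite_ Unsupported depth image for selected encoder is fallbacked to CV_8U.
```

Call:
{"method": "jog_arm", "body": {
  "moves": [
    [-30, 0, -10, 0, 0, 0],
    [-42, 5, -14, 0, 0, 0],
    [-42, 10, -14, 0, 0, 0],
    [-42, 12, -14, 0, 0, 0],
    [-38, 12, -12, 0, 0, 0],
    [-20, 10, -6, 0, 0, 0],
    [-5, 9, -3, 0, 0, 0],
    [0, 0, 0, 0, 0, 0]
  ],
  "grip": 80
}}

```text
t: 5.75
tool_pos: [0.4766, 0.2955, 0.1485]
tool_rot: [-1.173, 1.271, -1.27]
contact_force: [0.8, 0.0, -0.2]
opening: 0.08
```

```bash
python3 - <<'E'
from h import *
o=ctrl.get_obs();print(o['t'],o['tool_pos'],B(o['tool_pos']),o['opening'])
im=ctrl.get_image("wrist")[:,:,::-1].copy();cv2.imwrite("pics/w2.png",im)
h=cv2.cvtColor(im,cv2.COLOR_BGR2HSV)
m=cv2.inRange(h,(78,90,20),(100,255,255))
k,l,s,cc=cv2.connectedComponentsWithStats(m);i=1+np.argmax(s[1:,4]);print(s[i])
cs,_=cv2.findContours((l==i).astype('u1'),0,1);pt=cv2.convexHull(max(cs,key=cv2.contourArea))[:,0]
P=ray("wrist",pt,.095,o);(x,y),r=cv2.minEnclosingCircle(P[:,:2].astype('f4'));print(x,y,r)
print(proj("wrist",[[.4777+.029*np.cos(a),.2975+.029*np.sin(a),.095] for a in np.arange(0,6.3,1.57)],o))
E
```

```text
5.75 [0.4766 0.2955 0.1485] [-379.958   -72.5326  148.5172] 0.08004335773174692
[ 270  208  107  105 8537]
0.4771179258823395 0.3003588914871216 0.029962725937366486
[[378.9868 263.3209]
 [320.0702 215.048 ]
 [270.5337 271.4147]
 [328.5512 315.3494]
 [378.9926 263.4815]]
```

View pics/w2.png

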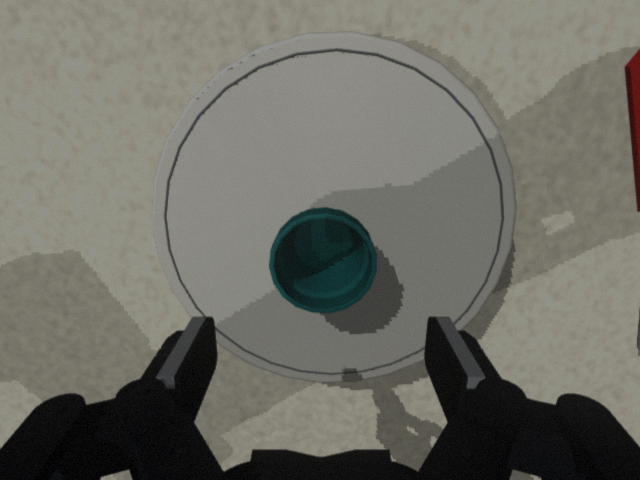

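The wrist view shows the mould centred at (323,260), between the open fingers at columns ~210 and ~430, and clear. Estimates average (0.4774, 0.299). Now descend.

```bash
python3 - <<'E'
from h import *
print(*rel(np.r_[.4774,.299,.066]))
E
```

```text
[-4.0878 83.4929 -0.294 ] [ 0.0012 -0.0013  0.0014]
```

Call:
{"method": "jog_arm", "body": {
  "moves": [
    [-2, 15, 0, 0, 0, 0],
    [-2, 22, 0, 0, 0, 0],
    [0, 22, 0, 0, 0, 0],
    [0, 15, 0, 0, 0, 0],
    [0, 8, 0, 0, 0, 0],
    [0, 0, 0, 0, 0, 0]
  ]
}}

```text
t: 6.4
tool_pos: [0.4779, 0.2987, 0.067]
tool_rot: [-1.17, 1.272, -1.271]
contact_force: [-0.5, 1.0, 0.6]
opening: 0.0799
```

Call:
{"method": "jog_arm", "body": {
  "moves": [
    [0, 0, 0, 0, 0, 0],
    [0, 0, 0, 0, 0, 0],
    [0, 0, 0, 0, 0, 0],
    [0, 0, 0, 0, 0, 0],
    [0, 0, 0, 0, 0, 0]
  ],
  "grip": 50,
  "grip_force": 25
}}

```text
t: 6.9
tool_pos: [0.4795, 0.3001, 0.0699]
tool_rot: [-1.165, 1.269, -1.271]
contact_force: [0.5, 1.0, 5.5]
opening: 0.0575
```

```bash
python3 - <<'E'
from h import *
for i in range(3):
    o=ctrl.get_obs();print(o['t'],o['tool_pos'],o['contact_force'],o['wrist_torque'],o['opening'])
    im=ctrl.get_image("wrist")[:,:,::-1]
cv2.imwrite("pics/w3.png",im)
E
```

```text
6.9 [0.4795 0.3001 0.0699] [0.5262 1.0438 5.4667] [-0.1015 -0.0172 -0.0016] 0.05745073056879967
6.95 [0.4795 0.3    0.0699] [-0.403  -0.729   6.4089] [-0.0263  0.0396  0.0453] 0.05749730969702588
7.0 [0.4795 0.3    0.0699] [-0.1541 -0.9097  5.5638] [-0.0977 -0.0024  0.0114] 0.05723862634000752
```

View pics/w3.png

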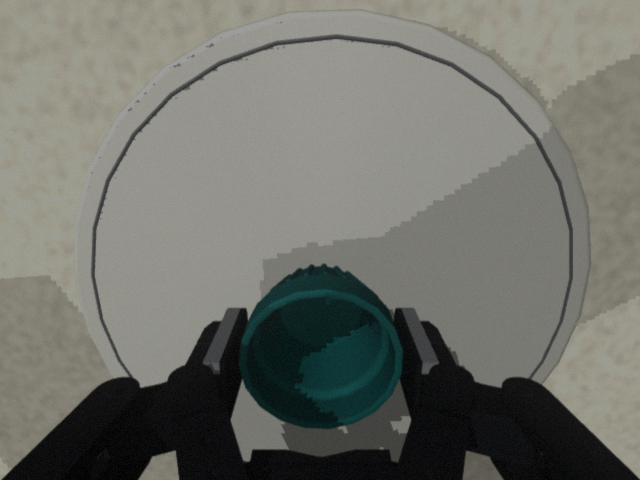

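The mould is gripped square across its collar (opening 57 mm). The +6 N in z is the pads swinging forward and pressing it onto the plate. Now lift.

Call:
{"method": "jog_arm", "body": {
  "moves": [
    [0, -5, 0, 0, 0, 0],
    [0, -10, 0, 0, 0, 0],
    [0, -20, 0, 0, 0, 0],
    [0, -25, 0, 0, 0, 0],
    [0, -15, 0, 0, 0, 0],
    [0, 0, 0, 0, 0, 0],
    [0, 0, 0, 0, 0, 0]
  ]
}}

```text
t: 7.75
tool_pos: [0.4782, 0.2995, 0.1431]
tool_rot: [-1.168, 1.271, -1.271]
contact_force: [-0.8, -1.0, -0.8]
opening: 0.0577
```

```bash
python3 - <<'E'
from h import *
o=ctrl.get_obs();print(o['t'],B(o['tool_pos']),o['contact_force'],o['opening'],*rel(W(-51.5,0,145)))
E
```

```text
7.75 [-384.0315  -71.2639  143.0829] [-0.7764 -0.989  -0.813 ] 0.057675755977392544 [332.4022  -1.9191  71.8647] [ 0.0001 -0.0018  0.    ]
```

Call:
{"method": "jog_arm", "body": {
  "moves": [
    [15, -2, 3, 0, 0, 0],
    [28, 0, 6, 0, 0, 0],
    [38, 0, 8, 0, 0, 0],
    [40, 0, 9, 0, 0, 0],
    [40, 0, 9, 0, 0, 0],
    [40, 0, 9, 0, 0, 0],
    [40, 0, 9, 0, 0, 0],
    [38, 0, 8, 0, 0, 0],
    [28, 0, 6, 0, 0, 0],
    [17, 0, 4, 0, 0, 0],
    [8, 0, 1, 0, 0, 0],
    [0, 0, 0, 0, 0, 0]
  ]
}}

```text
t: 8.95
tool_pos: [0.5214, -0.0383, 0.1443]
tool_rot: [-1.169, 1.274, -1.271]
contact_force: [-0.3, -0.5, -0.9]
opening: 0.058
```

```bash
python3 - <<'E'
from h import *
o=ctrl.get_obs();print(o['t'],B(o['tool_pos']),o['contact_force'],o['opening'],*rel(W(-51.5,0,145)))
im=ctrl.get_image("wrist")[:,:,::-1].copy();cv2.imwrite("pics/w4.png",im)
h=cv2.cvtColor(im,cv2.COLOR_BGR2HSV)
m=cv2.inRange(h,(78,90,20),(100,255,255))
k,l,s,cc=cv2.connectedComponentsWithStats(m);i=1+np.argmax(s[1:,4]);print(s[i])
zr=o['tool_pos'][2]-.0169+.042
# side rim extremes
ys,xs=np.where(l==i);print('left',xs.min(),ys[xs==xs.min()].mean(),'right',xs.max(),ys[xs==xs.max()].mean(),'bot',ys.max())
for uv in([(xs.min(),ys[xs==xs.min()].mean())],[(xs.max(),ys[xs==xs.max()].mean())],[(xs[ys==ys.max()].mean(),ys.max())]):print(B(ray("wrist",uv,zr,o)[0]))
E
```

```text
8.95 [-50.9044  -0.4512 144.289 ] [-0.2882 -0.482  -0.9019] 0.05802316678089496 [-0.5974 -0.7118  0.4476] [ 0.002  -0.0037 -0.0002]
[  238   265   166   164 20472]
left 238 363.4 right 403 352.3333333333333 bot 428
[-49.8827 -30.3085 169.389 ]
[-54.2633  27.0455 169.389 ]
[-21.3539   1.0161 169.389 ]
```

View pics/w4.png

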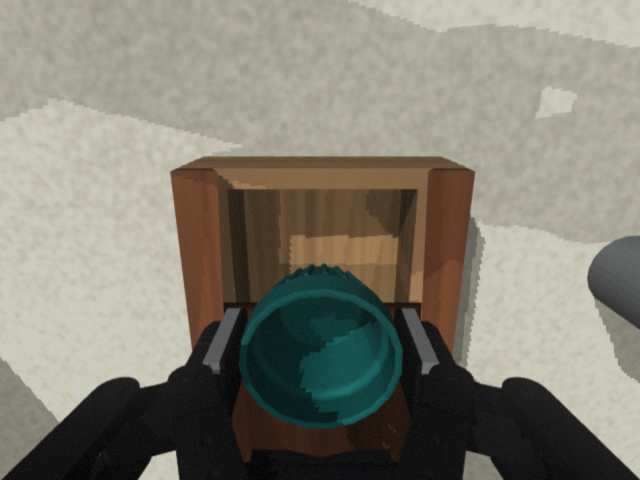

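Mould in hand above the box: the end-wall inner edge is at row 188, the lid edge at row 303 (columns 225–245 and 400–422), and the rim bottom at row 428. I'll check this numerically.

```bash
python3 - <<'E'
from h import *
o=ctrl.get_obs()
print([B(p).round(1) for p in np.r_[ray("wrist",[(320,188),(228,188),(416,188),(320,170)],.056,o),ray("wrist",[(232,303),(415,303)],.066,o),ray("wrist",[(173,170),(474,171)],.067,o)]])
print(*rel(W(-51.5,0,25)))
E
```

```text
[array([-89.8,  -1.9,  56. ]), array([-89.9, -55.9,  56. ]), array([-89.6,  54.5,  56. ]), array([-100.3,   -1.8,   56. ]), array([-19.7, -56.7,  66. ]), array([-19.5,  56.8,  66. ]), array([-102.2,  -82.8,   67. ]), array([-101.2,   83. ,   67. ])]
[  0.3421 119.4387   0.6356] [ 0.0017 -0.0027 -0.0005]
```

Call:
{"method": "jog_arm", "body": {
  "moves": [
    [-1, 8, 0, 0, 0, 0],
    [0, 15, 0, 0, 0, 0],
    [0, 17, 0, 0, 0, 0],
    [0, 15, 0, 0, 0, 0],
    [0, 12, 0, 0, 0, 0],
    [0, 10, 0, 0, 0, 0],
    [0, 10, 0, 0, 0, 0],
    [0, 8, 0, 0, 0, 0],
    [0, 7, 0, 0, 0, 0],
    [0, 6, 0, 0, 0, 0],
    [0, 4, 0, 0, 0, 0],
    [0, 0, 0, 0, 0, 0]
  ]
}}

```text
t: 10.2
tool_pos: [0.522, -0.0363, 0.0328]
tool_rot: [-1.169, 1.272, -1.27]
contact_force: [0.1, 0.3, 0.6]
opening: 0.0574
```

Call:
{"method": "jog_arm", "body": {
  "moves": [
    [0, 3, 0, 0, 0, 0],
    [0, 2, 0, 0, 0, 0],
    [0, 1, 0, 0, 0, 0],
    [0, 0, 0, 0, 0, 0]
  ]
}}

```text
t: 10.6
tool_pos: [0.5223, -0.0363, 0.0272]
tool_rot: [-1.168, 1.271, -1.271]
contact_force: [0.1, -0.6, -0.8]
opening: 0.0574
```

Call:
{"method": "jog_arm", "body": {
  "moves": [
    [0, 1, 0, 0, 0, 0],
    [0, 1, 0, 0, 0, 0],
    [0, 0, 0, 0, 0, 0],
    [0, 0, 0, 0, 0, 0]
  ]
}}

```text
t: 11.0
tool_pos: [0.5224, -0.0363, 0.0253]
tool_rot: [-1.168, 1.271, -1.271]
contact_force: [-0.8, 0.6, -0.4]
opening: 0.0576
```

```bash
python3 - <<'E'
from h import *
o=ctrl.get_obs();print(o['t'],B(o['tool_pos']),o['contact_force'],o['opening'])
E
```

```text
11.0 [-52.9691   0.3225  25.3188] [-0.8078  0.581  -0.3529] 0.05761454678272674
```

Call:
{"method": "jog_arm", "body": {
  "moves": [
    [0, 0.7, 0, 0, 0, 0],
    [0, 0.7, 0, 0, 0, 0],
    [0, 0.6, 0, 0, 0, 0],
    [0, 0, 0, 0, 0, 0],
    [0, 0, 0, 0, 0, 0]
  ]
}}

```text
t: 11.5
tool_pos: [0.5226, -0.0364, 0.0249]
tool_rot: [-1.169, 1.271, -1.27]
contact_force: [-5.5, 1.8, 10.0]
opening: 0.0576
```

Call:
{"method": "jog_arm", "body": {
  "moves": [
    [0, -0.8, 0, 0, 0, 0],
    [0, 0, 0, 0, 0, 0]
  ]
}}

```text
t: 11.7
tool_pos: [0.5228, -0.0364, 0.0249]
tool_rot: [-1.168, 1.27, -1.271]
contact_force: [-3.2, -0.1, 6.3]
opening: 0.0575
```

Call:
{"method": "jog_arm", "body": {
  "moves": [
    [0, 0, 0, 0, 0, 0],
    [0, 0, 0, 0, 0, 0],
    [0, 0, 0, 0, 0, 0],
    [0, 0, 0, 0, 0, 0]
  ],
  "grip": 70
}}

```text
t: 12.1
tool_pos: [0.5221, -0.0363, 0.0237]
tool_rot: [-1.169, 1.271, -1.271]
contact_force: [-0.4, 0.2, 0.4]
opening: 0.07
```

Call:
{"method": "jog_arm", "body": {
  "moves": [
    [0, -4, 0, 0, 0, 0],
    [0, -8, 0, 0, 0, 0],
    [0, -15, 0, 0, 0, 0],
    [0, -25, 0, 0, 0, 0],
    [0, -30, 0, 0, 0, 0],
    [0, -30, 0, 0, 0, 0],
    [0, -15, 0, 0, 0, 0],
    [0, 0, 0, 0, 0, 0]
  ]
}}

```text
t: 12.9
tool_pos: [0.5244, -0.0367, 0.155]
tool_rot: [-1.164, 1.265, -1.275]
contact_force: [0.9, 0.9, 0.6]
opening: 0.0698
```

```bash
python3 - <<'E'
from h import *
o=ctrl.get_obs();print(o['t'],B(o['tool_pos']),o['contact_force'],o['opening'])
cv2.imwrite("pics/w5.png",ctrl.get_image("wrist")[:,:,::-1])
E
```

```text
12.9 [-52.7319   2.4072 155.0119] [0.9283 0.8884 0.6363] 0.06984797501129868
```

View pics/w5.png

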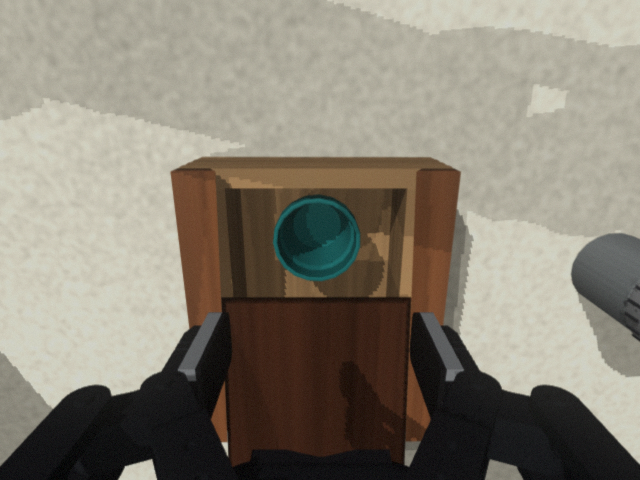

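The mould stands upright on the floor, rim centred at (317,238) in the wrist view, between the end wall (row 188) and the lid edge (row 298). Now to the +x side of the bar with shut fingers.

Call:
{"method": "jog_arm", "body": {
  "moves": [
    [15, 0, 0, 0, 0, 0],
    [25, 0, 0, 0, 0, 0],
    [30, 0, 0, 0, 0, 0],
    [30, 0, 0, 0, 0, 0],
    [30, 0, 0, 0, 0, 0],
    [30, 0, 0, 0, 0, 0],
    [28, 0, 0, 0, 0, 0],
    [22, 5, 0, 0, 0, 0],
    [14, 10, 0, 0, 0, 0],
    [6, 10, 0, 0, 0, 0],
    [0, 5, 0, 0, 0, 0],
    [0, 0, 0, 0, 0, 0]
  ],
  "grip": 0
}}

```text
t: 14.15
tool_pos: [0.502, -0.2642, 0.1188]
tool_rot: [-1.169, 1.274, -1.267]
contact_force: [-0.2, 0.8, -0.2]
opening: -0.0001
```

```bash
python3 - <<'E'
from h import *
o=ctrl.get_obs();print(o['t'],B(o['tool_pos']),o['contact_force'],o['opening'],*rel(W(178,0,73)))
E
```

```text
14.15 [175.8163  -1.2431 118.8362] [-0.2287  0.8172 -0.18  ] -0.00010773017711306262 [ 2.2893 45.8266  1.3999] [ 0.0034 -0.0014 -0.0023]
```

Call:
{"method": "jog_arm", "body": {
  "moves": [
    [2, 10, 1, 0, 0, 0],
    [1, 12, 0, 0, 0, 0],
    [0, 12, 0, 0, 0, 0],
    [0, 7, 0, 0, 0, 0],
    [0, 4, 0, 0, 0, 0],
    [0, 0, 0, 0, 0, 0],
    [0, 0, 0, 0, 0, 0]
  ]
}}

```text
t: 14.85
tool_pos: [0.504, -0.2687, 0.0764]
tool_rot: [-1.168, 1.27, -1.271]
contact_force: [-0.3, -0.2, -0.8]
opening: 0.0001
```

```bash
python3 - <<'E'
from h import *
o=ctrl.get_obs();print(o['t'],B(o['tool_pos']),o['contact_force'])
E
```

```text
14.85 [180.1252   1.1285  76.3505] [-0.2926 -0.2113 -0.8479]
```

Call:
{"method": "jog_arm", "body": {
  "moves": [
    [-2, 2, 0, 0, 0, 0],
    [-4, 1, 0, 0, 0, 0],
    [-5, 0, -1, 0, 0, 0],
    [-7, 0, 0, 0, 0, 0],
    [-9, 0, 0, 0, 0, 0],
    [-10, 0, 0, 0, 0, 0],
    [-10, 0, 0, 0, 0, 0],
    [-10, 0, 0, 0, 0, 0],
    [-10, 0, 0, 0, 0, 0],
    [-8, 0, 0, 0, 0, 0],
    [-5, 0, 0, 0, 0, 0],
    [0, 0, 0, 0, 0, 0]
  ]
}}

```text
t: 16.05
tool_pos: [0.5095, -0.1878, 0.073]
tool_rot: [-1.168, 1.271, -1.27]
contact_force: [0.1, -0.8, 0.0]
opening: -0.0003
```

```bash
python3 - <<'E'
from h import *
o=ctrl.get_obs();print(o['t'],B(o['tool_pos']),o['contact_force'],o['contact_force'][:2]@ex)
E
```

```text
16.05 [99.0874 -0.0405 72.9927] [ 0.0574 -0.7685  0.0199] 0.7612284028868188
```

Call:
{"method": "jog_arm", "body": {
  "moves": [
    [-2, 0, 0, 0, 0, 0],
    [-2, 0, 0, 0, 0, 0],
    [-2, 0, 0, 0, 0, 0],
    [-2, 0, 0, 0, 0, 0],
    [-2, 0, 0, 0, 0, 0],
    [-1, 0, 0, 0, 0, 0],
    [0, 0, 0, 0, 0, 0]
  ]
}}

```text
t: 16.75
tool_pos: [0.5105, -0.1777, 0.0731]
tool_rot: [-1.168, 1.271, -1.271]
contact_force: [0.2, -0.6, 0.1]
opening: 0.0006
```

Call:
{"method": "jog_arm", "body": {
  "moves": [
    [-1, 0, 0, 0, 0, 0],
    [-1, 0, 0, 0, 0, 0],
    [0, 0, 0, 0, 0, 0],
    [0, 0, 0, 0, 0, 0]
  ]
}}

```text
t: 17.15
tool_pos: [0.5107, -0.1758, 0.0732]
tool_rot: [-1.168, 1.271, -1.271]
contact_force: [0.6, -1.2, -0.1]
opening: 0.0002
```

Call:
{"method": "jog_arm", "body": {
  "moves": [
    [-1, 0, 0, 0, 0, 0],
    [-1, 0, 0, 0, 0, 0],
    [0, 0, 0, 0, 0, 0],
    [0, 0, 0, 0, 0, 0]
  ]
}}

```text
t: 17.55
tool_pos: [0.5108, -0.1745, 0.0732]
tool_rot: [-1.169, 1.27, -1.272]
contact_force: [0.1, -5.3, -0.5]
opening: 0.0002
```

Call:
{"method": "jog_arm", "body": {
  "moves": [
    [-1, 0, 0, 0, 0, 0],
    [-0.5, 0, 0, 0, 0, 0],
    [0, 0, 0, 0, 0, 0],
    [0, 0, 0, 0, 0, 0]
  ]
}}

```text
t: 17.95
tool_pos: [0.5109, -0.1744, 0.0732]
tool_rot: [-1.171, 1.268, -1.274]
contact_force: [0.8, -9.2, -2.7]
opening: 0.0002
```

```bash
python3 - <<'E'
from h import *
o=ctrl.get_obs();print(o['t'],B(o['tool_pos']),o['contact_force'],o['contact_force'][:2]@ex)
E
```

```text
17.95 [85.611   0.1849 73.244 ] [ 0.7699 -9.2183 -2.7037] 9.123915456483159
```

Call:
{"method": "jog_arm", "body": {
  "moves": [
    [-1, 0, 0, 0, 0, 0],
    [-1, 0, 0, 0, 0, 0],
    [0, 0, 0, 0, 0, 0],
    [0, 0, 0, 0, 0, 0]
  ]
}}

```text
t: 18.35
tool_pos: [0.5109, -0.1743, 0.0733]
tool_rot: [-1.174, 1.266, -1.277]
contact_force: [-0.8, -15.8, -3.6]
opening: -0.0002
```

Call:
{"method": "jog_arm", "body": {
  "moves": [
    [-1, 0, 0, 0, 0, 0],
    [-1, 0, 0, 0, 0, 0],
    [0, 0, 0, 0, 0, 0],
    [0, 0, 0, 0, 0, 0]
  ]
}}

```text
t: 18.75
tool_pos: [0.5109, -0.1742, 0.0734]
tool_rot: [-1.178, 1.264, -1.28]
contact_force: [-1.3, -21.9, -4.0]
opening: 0.0003
```

```bash
python3 - <<'E'
from h import *
o=ctrl.get_obs();print(o['t'],B(o['tool_pos']),o['contact_force'],o['contact_force'][:2]@ex)
im=ctrl.get_image("wrist")[:,:,::-1];cv2.imwrite("pics/w6.png",im)
E
```

```text
18.75 [85.3292  0.1912 73.3992] [ -1.3449 -21.8782  -4.0292] 21.91478902310302
```

```bash
python3 - <<'E'
from h import *
im=ctrl.get_image("top")[:,:,::-1].copy();cv2.imwrite("pics/top3.png",im)
a=cv2.resize(im[240:358,355:415],None,fx=5,fy=5,interpolation=cv2.INTER_CUBIC)
b=cv2.imread("pics/w6.png")[0:480,80:560]
b=cv2.resize(b,(480,480));a=a[:480] if a.shape[0]>480 else a
cv2.imwrite("pics/cmp.png",np.hstack([np.pad(a,((0,max(0,480-a.shape[0])),(0,0),(0,0))),b]))
E
```

```text
(no output)
```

View pics/cmp.png

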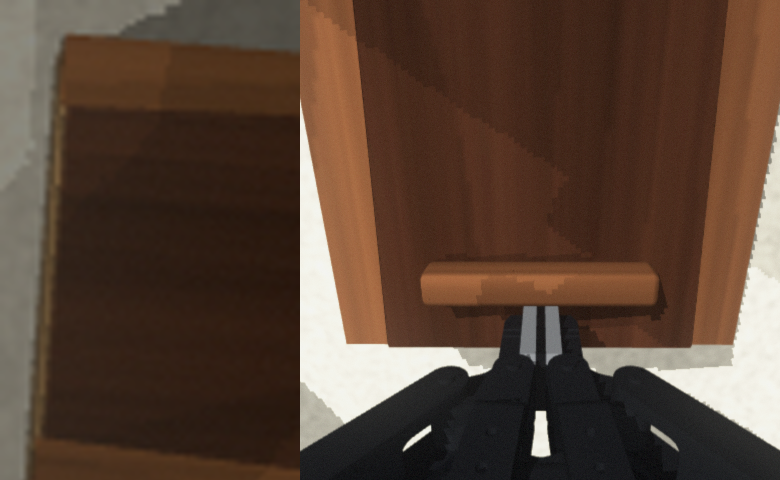

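The left panel (top view) shows a thin 8–10 px strip at 5x of the end wall still visible. The right panel (wrist view) shows the lid's end at row 347 against the cheek ends at row 343. That leaves the lid about 2 mm short of flush and binding, so I push more firmly.

Call:
{"method": "jog_arm", "body": {
  "moves": [
    [-1, 0, 0, 0, 0, 0],
    [-1, 0, 0, 0, 0, 0],
    [-1, 0, 0, 0, 0, 0],
    [0, 0, 0, 0, 0, 0],
    [0, 0, 0, 0, 0, 0]
  ]
}}

```text
t: 19.35
tool_pos: [0.5109, -0.174, 0.0735]
tool_rot: [-1.182, 1.261, -1.285]
contact_force: [-0.9, -31.9, -8.6]
opening: -0.0001
```

```bash
python3 - <<'E'
from h import *
o=ctrl.get_obs();print(o['t'],B(o['tool_pos']),o['contact_force'],o['contact_force'][:2]@ex,o['wrist_torque'],rel(W(0,0,0))[1])
E
```

```text
19.35 [85.1297  0.2377 73.5154] [ -0.9179 -31.8501  -8.5672] 31.81790812533388 [-5.3323  0.3541 -0.0421] [-0.0012 -0.0011  0.0187]
```

```bash
python3 - <<'E'
from h import *
o=ctrl.get_obs();im=ctrl.get_image("wrist").astype('f4').mean(2);p=ctrl.get_image("top").astype('f4').mean(2)
def edge(name,img,y,z,x0,x1,o=None):
    X=np.arange(x0,x1,.25);uv=proj(name,[W(x,y,z) for x in X],o).astype('f4')
    g=cv2.GaussianBlur(cv2.remap(img,uv[:,0].copy(),uv[:,1].copy(),1).reshape(1,-1),(0,0),2).ravel();d=np.diff(g)
    return X[np.argmax(abs(d))],d[np.argmax(abs(d))].round(1)
for z,ys in((.067,(-80,-77,77,80)),(.066,(-60,-50,50,60))):
    print('wrist +x',z,[(y,*edge("wrist",im,y,z*1e3,88,115,o)) for y in ys])
    print('top +x',z,[(y,*edge("top",p,y,z*1e3,88,112)) for y in ys])
    print('top -x',z,[(y,*edge("top",p,y,z*1e3,-112,-93)) for y in ys])
print('top wall',[(y,*edge("top",p,y,56,-112,-93)) for y in (-60,-40,0,40,60)],'lid',[(y,*edge("top",p,y,66,-100,-90)) for y in (-50,-40,0,40,50)])
E
```

```text
wrist +x 0.067 [(-80, np.float64(99.0), np.float32(21.7)), (-77, np.float64(99.0), np.float32(21.3)), (77, np.float64(100.0), np.float32(11.3)), (80, np.float64(99.75), np.float32(12.8))]
top +x 0.067 [(-80, np.float64(93.5), np.float32(2.5)), (-77, np.float64(96.75), np.float32(2.0)), (77, np.float64(107.25), np.float32(5.4)), (80, np.float64(108.75), np.float32(4.2))]
top -x 0.067 [(-80, np.float64(-102.25), np.float32(-4.2)), (-77, np.float64(-102.5), np.float32(-4.7)), (77, np.float64(-101.0), np.float32(-4.6)), (80, np.float64(-101.0), np.float32(-5.3))]
wrist +x 0.066 [(-60, np.float64(101.5), np.float32(26.6)), (-50, np.float64(101.5), np.float32(28.3)), (50, np.float64(102.0), np.float32(16.4)), (60, np.float64(102.0), np.float32(15.6))]
top +x 0.066 [(-60, np.float64(98.25), np.float32(2.1)), (-50, np.float64(104.75), np.float32(3.8)), (50, np.float64(101.0), np.float32(-5.2)), (60, np.float64(104.75), np.float32(-5.6))]
top -x 0.066 [(-60, np.float64(-103.25), np.float32(-3.9)), (-50, np.float64(-102.5), np.float32(-4.4)), (50, np.float64(-102.5), np.float32(-6.2)), (60, np.float64(-103.0), np.float32(-4.6))]
top wall [(-60, np.float64(-103.0), np.float32(-4.0)), (-40, np.float64(-102.75), np.float32(-4.6)), (0, np.float64(-102.0), np.float32(-5.4)), (40, np.float64(-97.5), np.float32(-3.8)), (60, np.float64(-102.5), np.float32(-4.6))] lid [(-50, np.float64(-97.75), np.float32(-2.3)), (-40, np.float64(-97.75), np.float32(-3.7)), (0, np.float64(-97.75), np.float32(-2.4)), (40, np.float64(-98.0), np.float32(-3.8)), (50, np.float64(-97.25), np.float32(-3.0))]
```

Call:
{"method": "jog_arm", "body": {
  "moves": [
    [0, 1, 0, 0, 0, 0],
    [0, 1.5, 0, 0, 0, 0],
    [0, 0, 2, 0, 0, 0],
    [0, 0, -4, 0, 0, 0],
    [0, 0, 4, 0, 0, 0],
    [0, 0, -4, 0, 0, 0],
    [0, 0, 2, 0, 0, 0],
    [0, 0, 0, 0, 0, 0]
  ]
}}

```text
t: 20.25
tool_pos: [0.5116, -0.1741, 0.0732]
tool_rot: [-1.182, 1.261, -1.285]
contact_force: [-7.2, -28.7, 2.1]
opening: 0.0003
```

```bash
python3 - <<'E'
from h import *
o=ctrl.get_obs();print(o['t'],B(o['tool_pos']),o['contact_force'],o['contact_force'][:2]@ex,o['wrist_torque'],rel(W(0,0,0))[1])
E
```

```text
20.25 [85.181   0.8681 73.2236] [ -7.1604 -28.7374   2.1342] 29.228308661256126 [-4.78    1.123   0.0208] [-0.0016 -0.001   0.0185]
```

Call:
{"method": "jog_arm", "body": {
  "moves": [
    [-1, 0, 0, 0, 0, 0],
    [-1, 0, 0, 0, 0, 0],
    [0, 0, 1.5, 0, 0, 0],
    [0, 0, -3, 0, 0, 0],
    [0, 0, 3, 0, 0, 0],
    [0, 0, -1, 0, 0, 0]
  ]
}}

```text
t: 20.85
tool_pos: [0.5116, -0.174, 0.0733]
tool_rot: [-1.186, 1.26, -1.286]
contact_force: [-7.0, -35.3, 0.6]
opening: -0.0001
```

```bash
python3 - <<'E'
from h import *
o=ctrl.get_obs();print(o['t'],B(o['tool_pos']),o['contact_force'],o['contact_force'][:2]@ex,o['wrist_torque'],rel(W(0,0,0))[1])
im=ctrl.get_image("wrist")[:,:,::-1];cv2.imwrite("pics/w7.png",im)
cv2.imwrite("pics/w7c.png",cv2.resize(im[325:365,140:580],None,fx=1.8,fy=9,interpolation=cv2.INTER_CUBIC))
E
```

```text
20.85 [85.068   0.8892 73.2805] [ -7.003  -35.2889   0.5655] 35.74480332708193 [-5.8882  1.1582  0.0568] [-0.0003 -0.0007  0.0224]
```

View pics/w7c.png

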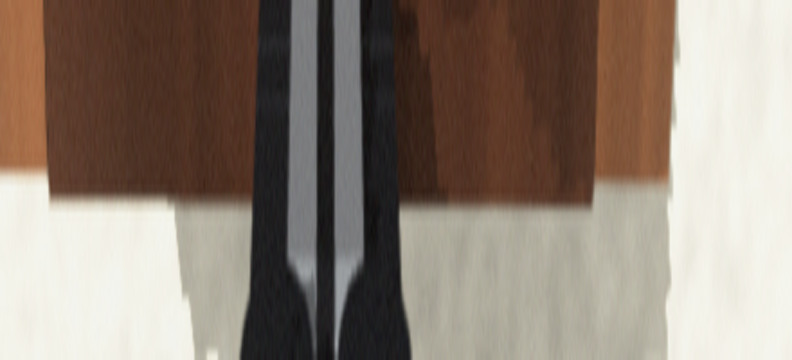

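The crop shows the lid end about 2.8 px beyond the cheek ends, even on both sides, so about 1.5–2 mm. It holds at 36 N without moving, so it is wedged tight. Retreat next.

Call:
{"method": "jog_arm", "body": {
  "moves": [
    [4, 0, 0, 0, 0, 0],
    [4, 0, 0, 0, 0, 0],
    [4, 0, 0, 0, 0, 0],
    [4, 0, 0, 0, 0, 0],
    [4, 0, 0, 0, 0, 0],
    [2, 0, 0, 0, 0, 0],
    [0, -10, 0, 0, 0, 0],
    [0, -20, 0, 0, 0, 0],
    [0, -30, 0, 0, 0, 0],
    [0, -35, 0, 0, 0, 0],
    [0, -35, 0, 0, 0, 0],
    [0, 0, 0, 0, 0, 0]
  ]
}}

```text
t: 22.1
tool_pos: [0.5135, -0.1866, 0.2082]
tool_rot: [-1.164, 1.26, -1.279]
contact_force: [0.9, 0.1, 0.6]
opening: 0.0002
```

```bash
python3 - <<'E'
from h import *
o=ctrl.get_obs();print(o['t'],B(o['tool_pos']),o['contact_force'])
im=ctrl.get_image("wrist")[:,:,::-1].copy();cv2.imwrite("pics/w8.png",im)
im=im.astype('f4').mean(2)
for z,ys in((67,(-80,-77,77,80)),(66,(-60,-50,50,60))):
  for s in(1,-1):
    r=[]
    for y in ys:
        if s<0:y*=.92
        X=np.arange(90,112,.2)*s;uv=proj("wrist",[W(x,y,z) for x in X],o).astype('f4')
        g=cv2.GaussianBlur(cv2.remap(im,uv[:,0].copy(),uv[:,1].copy(),1).reshape(1,-1),(0,0),2).ravel();d=abs(np.diff(g));r.append(X[d.argmax()])
    print(z,s,np.array(r))
E
```

```text
22.1 [ 97.4891   3.8257 208.2102] [0.9104 0.1242 0.6283]
67 1 [98.8 98.8 99.6 99.4]
67 -1 [-90. -90. -90. -90.]
66 1 [101.2 101.2 101.6 101.8]
66 -1 [-90. -90. -90. -90.]
```

View pics/w8.png

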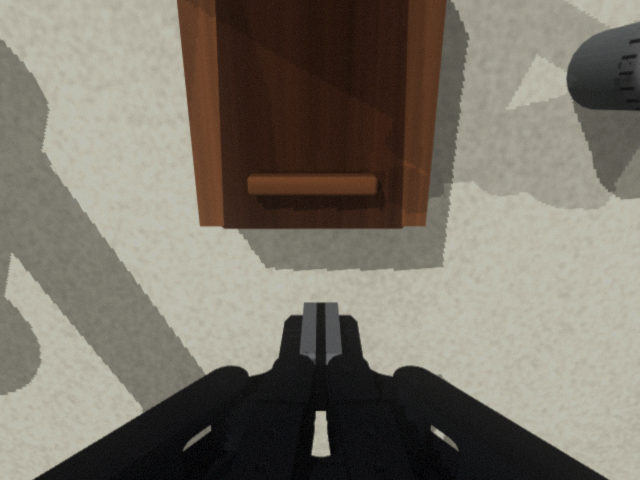

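The end still measures ~2 mm proud. I'll take a closer look from straight above the +x end, which has little parallax.

Call:
{"method": "jog_arm", "body": {
  "moves": [
    [20, 0, -1, 0, 0, 0],
    [30, 0, -1, 0, 0, 0],
    [30, 10, -1, 0, 0, 0],
    [6, 25, 0, 0, 0, 0],
    [0, 35, 0, 0, 0, 0],
    [0, 35, 0, 0, 0, 0],
    [0, 20, 0, 0, 0, 0],
    [0, 10, 0, 0, 0, 0],
    [0, 0, 0, 0, 0, 0],
    [0, 0, 0, 0, 0, 0]
  ]
}}

```text
t: 23.15
tool_pos: [0.5006, -0.271, 0.0663]
tool_rot: [-1.168, 1.27, -1.271]
contact_force: [0.8, 0.3, 0.5]
opening: 0.0003
```

```bash
python3 - <<'E'
from h import *
o=ctrl.get_obs();print(o['t'],B(o['tool_pos']),o['contact_force'],'cam',B(cam("wrist",o)[1][:3,3]))
raw=ctrl.get_image("wrist")[:,:,::-1].copy();cv2.imwrite("pics/w9.png",raw)
print(proj("wrist",[W(100,y,67) for y in(-78,78)],o),proj("wrist",[W(100,y,66) for y in(-60,60)],o))
for z,ys in((67,(-80,-77,-74,74,77,80)),(66,(-65,-60,-50,-30,0,30,50,60))):
  for ch in(0,2):
    r=[]
    for y in ys:
        X=np.arange(90,110,.1);uv=proj("wrist",[W(x,y,z) for x in X],o).astype('f4')
        g=cv2.GaussianBlur(cv2.remap(raw[:,:,ch].astype('f4'),uv[:,0].copy(),uv[:,1].copy(),1).reshape(1,-1),(0,0),3).ravel();d=abs(np.diff(g));r.append(X[d.argmax()])
    print(z,ch,np.array(r))
E
```

```text
23.15 [182.6548  -2.1134  66.344 ] [0.8388 0.3101 0.5366] cam [ 97.9106  -3.0664 209.1483]
[[ 99.2912 110.6241]
 [559.5789 109.4977]] [[153.5369 110.446 ]
 [505.1432 109.5856]]
67 0 [99.  99.1 99.1 99.8 99.8 99.8]
67 2 [ 99.   99.1  99.1  99.8 107.9 108.9]
66 0 [101.4 101.4 101.4 101.5 101.7 101.8 101.8 101.9]
66 2 [101.4 101.4 101.4 101.4 101.7 101.8 101.9 101.9]
```

From straight above, the lid end is 2.2 mm beyond the cheek ends, evenly across the width. The first push also lifted the lid into the undercut (−8.6 N in z). I'll push again lower and harder, with the tip pressing lightly down.

Call:
{"method": "jog_arm", "body": {
  "moves": [
    [0, -15, 0, 0, 0, 0],
    [-5, -18, 0, 0, 0, 0],
    [-20, 0, 0, 0, 0, 0],
    [-30, 0, 2, 0, 0, 0],
    [-25, 0, 0, 0, 0, 0],
    [-9, 0, 0, 0, 0, 0],
    [0, 10, 0, 0, 0, 0],
    [0, 10, 0, 0, 0, 0],
    [0, 5, 0, 0, 0, 0],
    [0, 3, 0, 0, 0, 0],
    [0, 0, 0, 0, 0, 0],
    [0, 0, 0, 0, 0, 0]
  ]
}}

```text
t: 24.4
tool_pos: [0.5095, -0.1827, 0.0705]
tool_rot: [-1.168, 1.271, -1.271]
contact_force: [-0.1, 0.0, 0.1]
opening: -0.0001
```

```bash
python3 - <<'E'
from h import *
o=ctrl.get_obs();print(o['t'],B(o['tool_pos']),o['contact_force'])
E
```

```text
24.4 [93.9736 -0.4376 70.4895] [-0.1331  0.0325  0.1019]
```

Lower until the tip touches the lid lightly, then push.

Call:
{"method": "jog_arm", "body": {
  "moves": [
    [-2, 1.5, 0, 0, 0, 0],
    [-1, 1.5, 0, 0, 0, 0],
    [0, 1.5, 0, 0, 0, 0],
    [0, 1, 0, 0, 0, 0],
    [0, 1, 0, 0, 0, 0],
    [0, 0, 0, 0, 0, 0]
  ]
}}

```text
t: 25.0
tool_pos: [0.5101, -0.1792, 0.066]
tool_rot: [-1.169, 1.271, -1.27]
contact_force: [-5.1, 2.6, 11.1]
opening: -0.0002
```

Call:
{"method": "jog_arm", "body": {
  "moves": [
    [-3, 0, 0, 0, 0, 0],
    [-3, 0, 0, 0, 0, 0],
    [-3, 0, 0, 0, 0, 0],
    [-3, 0, 0, 0, 0, 0],
    [-3, 0, 0, 0, 0, 0],
    [0, 0, 0, 0, 0, 0],
    [0, 0, 0, 0, 0, 0]
  ]
}}

```text
t: 25.7
tool_pos: [0.5117, -0.1743, 0.0663]
tool_rot: [-1.182, 1.257, -1.288]
contact_force: [-3.5, -31.7, -3.5]
opening: -0.0003
```

```bash
python3 - <<'E'
from h import *
o=ctrl.get_obs();print(o['t'],B(o['tool_pos']),o['contact_force'],o['contact_force'][:2]@ex)
E
```

```text
25.7 [85.3636  1.0475 66.2907] [ -3.5011 -31.6681  -3.5086] 31.848593322229636
```

Call:
{"method": "jog_arm", "body": {
  "moves": [
    [0, 1.5, 0, 0, 0, 0],
    [0, 1.5, 0, 0, 0, 0],
    [-2, 0.5, 0, 0, 0, 0],
    [-2, 0.5, 0, 0, 0, 0],
    [-2, 0.5, 0, 0, 0, 0],
    [0, 0, 0, 0, 0, 0],
    [0, 0, 0, 0, 0, 0]
  ]
}}

```text
t: 26.4
tool_pos: [0.512, -0.1742, 0.0662]
tool_rot: [-1.193, 1.252, -1.295]
contact_force: [-19.4, -45.5, 16.9]
opening: 0.0001
```

```bash
python3 - <<'E'
from h import *
o=ctrl.get_obs();print(o['t'],B(o['tool_pos']),o['contact_force'],o['contact_force'][:2]@ex)
E
```

```text
26.4 [85.2561  1.2836 66.2466] [-19.437  -45.497   16.8961] 46.93935843297899
```

Call:
{"method": "jog_arm", "body": {
  "moves": [
    [-1, 0, -2, 0, 0, 0],
    [-2, 0, -2, 0, 0, 0],
    [-2, 0, 0, 0, 0, 0],
    [-1, 0, 0, 0, 0, 0],
    [0, 0, 0, 0, 0, 0],
    [0, 0, 0, 0, 0, 0]
  ]
}}

```text
t: 27.0
tool_pos: [0.5119, -0.1739, 0.0665]
tool_rot: [-1.195, 1.238, -1.31]
contact_force: [-5.2, -67.3, -1.1]
opening: 0.0
```

```bash
python3 - <<'E'
from h import *
o=ctrl.get_obs();print(o['t'],B(o['tool_pos']),o['contact_force'],o['contact_force'][:2]@ex)
E
```

```text
27.0 [84.971   1.1899 66.5042] [ -5.247  -67.2588  -1.1197] 67.462507086506
```

Call:
{"method": "jog_arm", "body": {
  "moves": [
    [5, -1, 0, 0, 0, 0],
    [6, -1, 0, 0, 0, 0],
    [6, -1, 0, 0, 0, 0],
    [6, -1, 0, 0, 0, 0],
    [6, 0, 0, 0, 0, 0],
    [5, 0, 0, 0, 0, 0],
    [0, -8, 0, 0, 0, 0],
    [0, -15, 0, 0, 0, 0],
    [20, -10, 0, 0, 0, 0],
    [30, 0, 0, 0, 0, 0],
    [30, 0, 0, 0, 0, 0],
    [0, 0, 0, 0, 0, 0]
  ]
}}

```text
t: 28.2
tool_pos: [0.4985, -0.2684, 0.0978]
tool_rot: [-1.168, 1.271, -1.275]
contact_force: [1.1, -0.0, -0.2]
opening: -0.0
```

```bash
cat > m.py <<'E'
from h import *
o=ctrl.get_obs();print(o['t'],B(o['tool_pos']),o['contact_force'],'cam',B(cam("wrist",o)[1][:3,3]))
raw=ctrl.get_image("wrist")[:,:,::-1].copy();cv2.imwrite("pics/w10.png",raw)
for z,ys in((67,(-80,-77,-74,74,77,80)),(66,(-65,-60,-50,-30,0,30,50,60))):
    r=[]
    for y in ys:
        X=np.arange(90,110,.1);uv=proj("wrist",[W(x,y,z) for x in X],o).astype('f4')
        g=cv2.GaussianBlur(cv2.remap(raw[:,:,0].astype('f4'),uv[:,0].copy(),uv[:,1].copy(),1).reshape(1,-1),(0,0),3).ravel();d=abs(np.diff(g));r.append(X[d.argmax()])
    print(z,np.array(r))
E
python3 m.py
```

```text
28.2 [180.2313  -4.4612  97.7818] [ 1.054  -0.0473 -0.1588] cam [ 95.2903  -5.186  240.4697]
67 [98.8 98.8 98.9 99.5 99.5 99.5]
66 [100.8 100.8 100.9 100.9 101.1 101.3 101.4 101.3]
```

The gap is down to about 1.9 mm. One more round: firm pushes near each end of the bar, which helps a wedge creep in, then one at the centre.

Call:
{"method": "jog_arm", "body": {
  "moves": [
    [-20, 0, 8, 0, 0, 0],
    [-30, 0, 12, 0, 0, 0],
    [-25, 0, 10, 0, 0, 0],
    [-9, 5, 4, 0, 0, 0],
    [0, 10, 0, 0, 0, 0],
    [0, 9, 0, 0, 0, 0],
    [0, 5, 0, 0, 0, 0],
    [0, 0, 0, 0, 0, 0]
  ]
}}

```text
t: 29.05
tool_pos: [0.5387, -0.1854, 0.0667]
tool_rot: [-1.168, 1.273, -1.271]
contact_force: [-0.1, 0.2, -0.5]
opening: -0.0001
```

```bash
python3 - <<'E'
from h import *
o=ctrl.get_obs();print(o['t'],B(o['tool_pos']),o['contact_force'])
E
```

```text
29.05 [94.2285 28.8029 66.6893] [-0.1064  0.1758 -0.4688]
```

Call:
{"method": "jog_arm", "body": {
  "moves": [
    [-4, 0, 0, 0, 0, 0],
    [-4, 0, 0, 0, 0, 0],
    [-3, 0, 0, 0, 0, 0],
    [-3, 1, 0, 0, 0, 0],
    [-3, 1, 0, 0, 0, 0],
    [-3, 1, 0, 0, 0, 0],
    [-3, 1, 0, 0, 0, 0],
    [-2, 0, 0, 0, 0, 0],
    [0, 0, 0, 0, 0, 0]
  ]
}}

```text
t: 29.95
tool_pos: [0.5402, -0.1763, 0.0677]
tool_rot: [-1.196, 1.254, -1.295]
contact_force: [-16.0, -51.0, 5.2]
opening: 0.0001
```

Call:
{"method": "jog_arm", "body": {
  "moves": [
    [6, -1, 0, 0, 0, 0],
    [6, -1, 0, 0, 0, 0],
    [6, -1, 0, 0, 0, 0],
    [6, -1, 0, 0, 0, 0],
    [3, -2, 0, 0, 0, 0],
    [0, 0, -15, 0, 0, 0],
    [0, 0, -25, 0, 0, 0],
    [0, 0, -20, 0, 0, 0],
    [0, 2, 0, 0, 0, 0],
    [0, 0, 0, 0, 0, 0]
  ]
}}

```text
t: 30.95
tool_pos: [0.4797, -0.1813, 0.0674]
tool_rot: [-1.168, 1.27, -1.271]
contact_force: [0.5, -0.2, 0.3]
opening: 0.0
```

```bash
python3 - <<'E'
from h import *
o=ctrl.get_obs();print(o['t'],B(o['tool_pos']),o['contact_force'])
E
```

```text
30.95 [ 95.0213 -30.2526  67.433 ] [ 0.4589 -0.1798  0.3421]
```

Call:
{"method": "jog_arm", "body": {
  "moves": [
    [-4, 0, 0, 0, 0, 0],
    [-4, 0, 0, 0, 0, 0],
    [-4, 0, 0, 0, 0, 0],
    [-3, 1, 0, 0, 0, 0],
    [-3, 1, 0, 0, 0, 0],
    [-3, 1, 0, 0, 0, 0],
    [-3, 1, 0, 0, 0, 0],
    [-2, 0, 0, 0, 0, 0],
    [0, 0, 0, 0, 0, 0]
  ]
}}

```text
t: 31.85
tool_pos: [0.4815, -0.1712, 0.0681]
tool_rot: [-1.197, 1.252, -1.294]
contact_force: [-15.9, -50.5, 5.5]
opening: -0.0
```

Call:
{"method": "jog_arm", "body": {
  "moves": [
    [6, -1, 0, 0, 0, 0],
    [6, -1, 0, 0, 0, 0],
    [6, -1, 0, 0, 0, 0],
    [6, -1, 0, 0, 0, 0],
    [3, -2, 0, 0, 0, 0],
    [0, 0, 10, 0, 0, 0],
    [0, 0, 15, 0, 0, 0],
    [0, 0, 5, 0, 0, 0],
    [0, 2, 0, 0, 0, 0],
    [0, 0, 0, 0, 0, 0]
  ]
}}

```text
t: 32.85
tool_pos: [0.5089, -0.1847, 0.0669]
tool_rot: [-1.169, 1.272, -1.269]
contact_force: [-0.1, 0.6, -0.1]
opening: 0.0001
```

Call:
{"method": "jog_arm", "body": {
  "moves": [
    [-4, 0, 0, 0, 0, 0],
    [-4, 0, 0, 0, 0, 0],
    [-4, 0, 0, 0, 0, 0],
    [-4, 1, 0, 0, 0, 0],
    [-4, 1, 0, 0, 0, 0],
    [-4, 1, 0, 0, 0, 0],
    [-4, 1, 0, 0, 0, 0],
    [-2, 0, 0, 0, 0, 0],
    [0, 0, 0, 0, 0, 0]
  ]
}}

```text
t: 33.75
tool_pos: [0.5103, -0.1737, 0.068]
tool_rot: [-1.201, 1.25, -1.298]
contact_force: [-18.3, -59.1, 3.9]
opening: -0.0001
```

Call:
{"method": "jog_arm", "body": {
  "moves": [
    [-2, 0, -2, 0, 0, 0],
    [-2, 0, -2, 0, 0, 0],
    [-1, 0, 0, 0, 0, 0],
    [0, 0, 0, 0, 0, 0]
  ]
}}

```text
t: 34.15
tool_pos: [0.5102, -0.1735, 0.0683]
tool_rot: [-1.2, 1.237, -1.312]
contact_force: [-4.6, -78.1, -12.6]
opening: 0.0001
```

Call:
{"method": "jog_arm", "body": {
  "moves": [
    [6, -1, 0, 0, 0, 0],
    [6, -1, 0, 0, 0, 0],
    [6, -1, 0, 0, 0, 0],
    [6, -1, 0, 0, 0, 0],
    [6, 0, 0, 0, 0, 0],
    [5, 0, 0, 0, 0, 0],
    [0, -8, 0, 0, 0, 0],
    [0, -15, 0, 0, 0, 0],
    [20, -10, 0, 0, 0, 0],
    [30, 0, 0, 0, 0, 0],
    [30, 0, 0, 0, 0, 0],
    [0, 0, 0, 0, 0, 0]
  ]
}}

```text
t: 35.35
tool_pos: [0.4993, -0.2674, 0.1028]
tool_rot: [-1.167, 1.269, -1.276]
contact_force: [0.1, 0.1, 0.7]
opening: -0.0
```

```bash
python3 m.py
```

```text
35.35 [179.1948  -3.7104 102.8056] [0.0905 0.1128 0.7364] cam [ 94.1785  -4.7017 245.4492]
67 [98.8 98.9 98.8 99.5 99.6 99.4]
66 [100.7 100.8 100.8 100.9 101.  101.2 101.3 101.3]
```

The gap now measures about 1.8 mm, inside the stated 1–2 mm for a tight lid, even on both sides after 78 N. Move well clear and take a final look.

Call:
{"method": "jog_arm", "body": {
  "moves": [
    [20, -20, 0, 0, 0, 0],
    [30, -30, -10, 0, 0, 0],
    [30, -30, -10, 0, 0, 0],
    [30, -30, -10, 0, 0, 0],
    [30, -20, -10, 0, 0, 0],
    [20, 0, 0, 0, 0, 0],
    [0, 0, 0, 0, 0, 0],
    [0, 0, 0, 0, 0, 0]
  ]
}}

```text
t: 36.2
tool_pos: [0.4454, -0.4192, 0.2285]
tool_rot: [-1.167, 1.273, -1.267]
contact_force: [0.4, -0.4, -0.5]
opening: -0.0002
```

```bash
python3 - <<'E'
from h import *
o=ctrl.get_obs();print(o['t'],o['tool_pos'],o['contact_force'],abs(o['dq']).max())
cv2.imwrite("pics/end.png",ctrl.get_image("top")[:,:,::-1])
E
```

```text
36.2 [ 0.4454 -0.4192  0.2285] [ 0.3995 -0.3778 -0.4554] 0.018398632673260272
```

View pics/end.png

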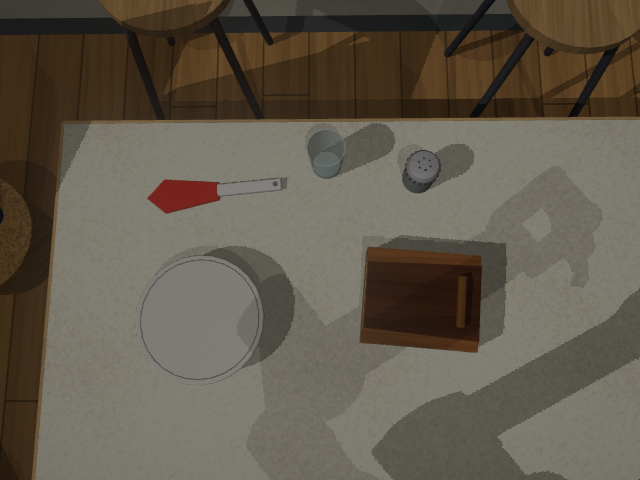

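The final top view shows the lid shut on the box (361–481, 247–352). The tumbler (326,155), shaker (422,168) and lifter (147–287, 185–213) are where they were, and the arm is clear.

```bash
python3 -c "
from station import ctrl
print(ctrl.finish_job())"
```

```text
the job is handed in; nothing more can be done
None
```

The mould is in the box and the lid is wedged shut, but my last measurement puts the lid's ends about 1.8 mm short of flush. I handed the job in at about 36 s of the 66 s allowed.

- **Opening and placing:** I slid the lid back to about 85 mm open without taking it off. I stood the mould on the box floor, and a wrist picture after release showed it upright.
- **Closing:** The lid bound early. It still measured about 2.2 mm short after a 36 N push, which was also lifting it into the dovetail. I pushed again lower and harder, near both ends of the bar and at the centre, up to about 78 N with the fingertips. That brought it to about 1.8 mm, even on both sides, within the 1–2 mm given for a tight lid.
- **Doubts:** The gap reading is good to about 0.3 mm. An earlier top-camera reading, taken under the first push, suggested up to 4 mm, but it was coarser and I trusted the closer wrist view.
- **Last checks:** The final top view shows the box shut and the tumbler, shaker and lifter where they were. The arm was clear with no contact force.

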